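# Check the sugar jar in at the pantry scanner

### The job

Check the sugar jar in at the pantry scanner: turn the jar so that its striped label squarely faces the scanner's window, bring it in under the hood until it stands upright against the middle of the window, let go of it, and then press the green scan key on top of the scanner fully down and release it, leaving the jar where it is. Feel for the window rather than ramming it, keep the jar upright all the while, and leave the juicer, sieve and reamer where they are.

Things in the scene. Friction and masses are not known exactly. Their poses are not given: they have to be found in the camera images.
- jar: lidded white ceramic sugar jar, loose, 0.3 to 0.55 kg, an upright cylinder 60 mm across; fixed blue lid, flat top 83 mm above the foot, lid knob 16 mm across up to 95 mm. Origin: centre of its underside; z up; x points out through the middle of the striped label, and a red bar on the lid points the same way. At the start the label faces away from the robot, give or take 80 degrees.
- label (a point): middle of the red-and-black striped label on the jar's side (label about 40 mm wide, 40 mm high), on the jar's surface 30 mm from its axis and 40 mm above its foot
- reader: grey scanner, fixed. Origin on the cupboard top right below the window's middle; x points from the window into the scanner (towards the robot within 0.3 rad: the window faces away from the robot), y along the window, z up. A block x 0 to 80 mm, 150 mm wide, 200 mm high, window face upright at x = 0. A jar standing at the window has its axis at x = -30 mm.
- hood_edge (a point): middle of the lower front edge of the scanner's hood, at reader x = -50 mm, 180 mm up. The hood, 150 mm wide and 20 mm thick, overhangs the bay from the block to this edge, so a gripper pointing straight down cannot reach a jar at the window; one tilted about 45 degrees, coming from the open front (wrist farther out from the robot), can. The sides are open too.
- window (a point): middle of the amber window on the scanner's face, 55 mm above the cupboard top, at reader x = 0, y = 0
- key (a joint): travel of the green scan key, 0 up, 0.006 m fully down; it springs back and takes 5 N to push fully down
- key_top (a point): centre of the upper face of the round green scan key (32 mm across) on the scanner's top, 40 mm behind the window face; pressed straight down
- juicer: yellow plastic citrus juicer, loose bystander: dish 110 mm across with a ribbed cone, 73 mm high, a short tab handle reaching 80 mm from its axis; origin centre of the underside
- sieve: stainless steel sieve, loose bystander: bowl 110 mm across, 45 mm high, a straight handle reaching 150 mm from the bowl's centre along its x axis; origin centre of the underside
- reamer: wooden hand reamer lying down, loose bystander, 150 mm long along its x axis, 30 mm thick; origin under its middle
Things that resemble listed ones, but are neither listed nor needed, are in the scene too. Of the things that look like the reader, the middle-sized one is meant.

How it is judged:
By the outcome, as a careful person would: the job done as asked, in the order asked, and still so for the second after the job is handed in, with the robot touching nothing.
It also fails if it takes over 72 s, if anything falls off the work surface, if the arm or the gripper's body presses on something with over 40 N, if the wrist force passes 120 N, or if a joint passes its speed limit or range.

### The arm

A 7-joint arm with a two-finger parallel gripper is mounted at the origin on the work surface. World frame = base frame: x ahead of the robot, y to its left, z up, the work surface at z = 0. Lengths are in m, angles in rad, forces in N, time in s.
With the tool pointing down it reaches from about 0.4 to 0.925 m from the base axis. Payload 4.1 kg.
Tool frame: the origin (TCP) lies at the very end of the fingers, on their centre line; the grasp point (between the pads) lies 19 mm behind it; z points along the fingers, y is the line along which they close (so a half turn about z gives the same grasp; the last joint's range is limited). The gripper opens to 85 mm and grips with 20 to 120 N. Pads are 22 mm wide; open, the fingers measure 114 mm over their backs; the gripper's body (76 mm by 85 mm) begins 54 mm behind the grasp point. The pads swing forward as they close: fully open they stand 13 mm farther back than shut.
Start: joints at [-1.327, 0.398, 0.045, 1.537, -0.019, 1.207, -0.051], TCP at [0.218, 0.612, 0.231] pointing down, gripper open.
Joint ranges: [-2.82, 2.82], [-0.49, 2.23], [-1.37, 1.46], [0, 2.46], [-1.36, 4.5], [0.23, 2], [-2.94, 2.94]. Speed limits (rad/s): [2.57, 2.57, 3.14, 3.14, 3.14, 3.14, 3.14].

### API

Orientations are given as a unit quaternion [x, y, z, w].
In Python, from station import bot gives the robot as it stands.
- The arm moves only by the tool carry_out, never from a script. Its argument "increments" is a list of rows, each a list of 7 numbers: the opening, from 0 (shut) to 1 (fully open), then the shift along the tool's x, y, z in mm, then the turn, a rotation vector about the tool's x, y, z in rad. A call has 1 to 5 rows; each row shifts and turns the commanded pose from where the row before left it, along the tool's axes as they then stand; what a row does not reach is not made up. A row lasts 1/10 s, in which the tool goes at most 50 mm and 8.59 degrees, less where a joint would pass 70% of its speed; a pose out of reach is approached as far as the arm can. A call with a gripper value outside its range is refused whole. The fingers move at their own pace and stop on an object; "grip_force" is the grip in N (left out, the last holds). Time passes only in rows, so rows that do not move let the fingers close. It gives the time, the measured TCP pose, the force, the opening and the grip force at its end, in the units of the state.
- bot.get_state(): the state, without advancing time (a new reading comes with each control period).
- bot.camera(name): name is "scene" or "top" or "wrist"; returns a dict with "img" (420x560x3 uint8, blue, green, red), "fx", "fy", "cx", "cy" (pixels), "k1" (the pictures are not rectified: a ray, as slopes to the right and down, at radius r is drawn at 1 + k1 r^2 times it, then the intrinsics apply), "eye" and "attitude" of the camera in the world. Camera axes: x right, y up, looking along -z (the intrinsics and any distortion apply to the point x, -y, -z); pixel columns grow to the right and rows downward; lengths in m; the calibration is good to about 2 mm. A picture is of the moment at which its call begins. There is no depth.
- bot.finish_job(): hands the job in; it is judged then, once.
The state is a dict: "time": time; "qpos": joint angles; "dq": joint speeds; "joint_efforts": joint torques, N m; "position": TCP position; "ee_rot": TCP orientation; "force": force on the tool from outside, world axes, zero at the start; "torque": the same for the moment, N m; "gripper_width": finger opening in m; "gripper_force": force on a finger pad.
Only numpy, scipy, OpenCV 4.12 (cv2) and the standard library are available. Lean on these libraries where they do the work, as an engineer would, in place of code of your own. Each camera call takes 0.05 s, during which the arm holds its last target. There are 200 camera calls.

## Working session

There is one attempt and no reset: what is moved stays moved. The work goes in short steps, Python scripts to look and compute and a tool call to move; the robot and the scene stay as the last step left them, time stands still between calls to the robot, and variables do not carry over. Pictures are saved under pics/ and viewed, at most 10 in all, crops included, and the job is handed in when it is done.

Besides the shell and the picture viewer there is one more tool, called as name([rows], argument=value, ...), one row to a line, values as JSON. carry_out: Moves the arm, as the interface text tells. Its arguments: {"type":"object","properties":{"increments":{"type":"array"},"grip_force":{"type":"number"}},"required":["increments"]}

```bash
mkdir -p pics; ls
cat > h.py <<'E'
import numpy as np, cv2, json
from station import bot
from scipy.spatial.transform import Rotation as R
def att(c):
    a=np.array(c["attitude"],float)
    return a if a.shape==(3,3) else R.from_quat(a).as_matrix()
def ray(c,u,v):
    x=(u-c["cx"])/c["fx"]; y=(v-c["cy"])/c["fy"]
    rd=np.hypot(x,y); r=rd
    for _ in range(30): r=rd/(1+c["k1"]*r*r)
    s=r/rd if rd>0 else 1
    return att(c)@np.array([x*s,-y*s,-1.0])
def onz(c,u,v,z):
    d=ray(c,u,v); e=np.array(c["eye"]); return e+d*(z-e[2])/d[2]
def proj(c,p):
    q=att(c).T@(np.array(p)-np.array(c["eye"])); x=q[0]/-q[2]; y=-q[1]/-q[2]
    f=1+c["k1"]*(x*x+y*y); return np.array([x*f*c["fx"]+c["cx"],y*f*c["fy"]+c["cy"]])
def tri(c1,p1,c2,p2):
    A=[];b=[]
    for c,p in((c1,p1),(c2,p2)):
        d=ray(c,*p);d/=np.linalg.norm(d);M=np.eye(3)-np.outer(d,d);A.append(M);b.append(M@np.array(c["eye"]))
    s=np.linalg.lstsq(np.vstack(A),np.hstack(b),rcond=None)
    return s[0],s[1]
E
python3 - <<'E'
from h import *
import pickle
cs={}
for n in("scene","top","wrist"):
    c=bot.camera(n);cs[n]=c;cv2.imwrite(f"pics/{n}0.png",c["img"]);print(n,{k:v for k,v in c.items() if k!="img"})
pickle.dump(cs,open("c0.pkl","wb"));print(bot.get_state())
a=np.hstack([cs["scene"]["img"],cs["top"]["img"]])
E
```

```text
pics
scene {'fx': 391.16508960314167, 'fy': 391.16508960314167, 'cx': 281.3208699571368, 'cy': 204.73827548590236, 'k1': -0.10711200681751945, 'eye': array([1.1384963 , 0.06751611, 0.90497124]), 'attitude': array([0.2308562 , 0.24314318, 0.69797316, 0.63278771])}
top {'fx': 380.2004106984622, 'fy': 380.2004106984622, 'cx': 279.8896056782941, 'cy': 209.41223884604557, 'k1': -0.0853186789104818, 'eye': array([0.47464982, 0.02193574, 1.08569569]), 'attitude': array([-0.01359418,  0.00513293,  0.71287144, -0.70114418])}
wrist {'fx': 297.06878935726496, 'fy': 297.06878935726496, 'cx': 275.3725871541418, 'cy': 210.6778510105583, 'k1': 0.00980412229634469, 'eye': array([0.14735917, 0.63795414, 0.37423602]), 'attitude': array([-0.12316712, -0.08542846,  0.56971563,  0.80805689])}
{'time': 0.15, 'qpos': array([-1.32699475,  0.39903834,  0.04506555,  1.53755501, -0.01871064,
        1.20694168, -0.05072042]), 'dq': array([-0.00079626, -0.00217392, -0.00106544, -0.0052319 , -0.0008029 ,
        0.00132186, -0.00105711]), 'joint_efforts': array([ 2.13689396e-03, -4.75560772e+01,  1.36668719e+00, -2.54512829e+01,
        1.17612744e-02,  6.43978303e-03, -1.77511015e-05]), 'position': array([0.21830479, 0.61173418, 0.23050799]), 'ee_rot': array([ 1.70531021e-01,  9.85352015e-01, -7.56330323e-04, -7.71007421e-05]), 'force': array([ 0.35930425,  0.2225312 , -0.51029227]), 'torque': array([ 0.04861805, -0.00982771, -0.03913058]), 'gripper_force': 0.0, 'gripper_width': 0.08522838043319907}
```

View pics/scene0.png

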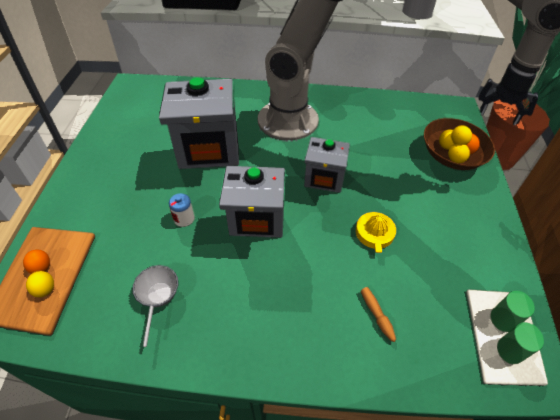

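View pics/top0.png

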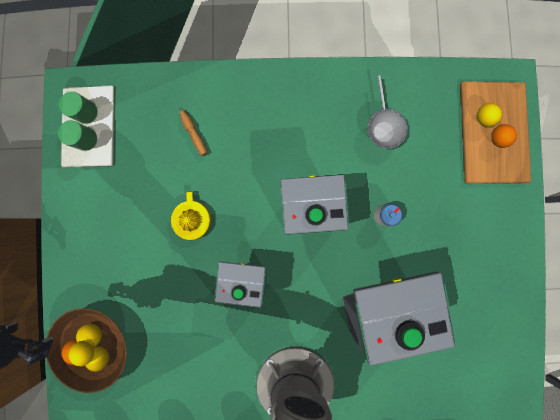

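Candidates: scanners at scene px large (200,125), middle (254,200), small (327,165); in the top view large (405,318), middle (315,205), small (240,285). I choose the middle one. The jar is the only white one with a blue lid: scene (181,210), top (391,215). Next is a close crop to check this.

Run:
```python
from h import *
import pickle
cs=pickle.load(open("c0.pkl","rb"))
s=cs["scene"]["img"][155:245,160:295]; t=cs["top"]["img"][165:255,275:410]
a=np.vstack([cv2.resize(x,None,fx=0,fy=0,dsize=(800*135//135//2*1,int(90*800/135/2)),interpolation=cv2.INTER_CUBIC) for x in (s,t)])
cv2.imwrite("pics/crop1.png",cv2.resize(a,(450,600)) if 0 else a); print(a.shape)
c=cs["top"]
for n,p,z in(("jar lid",(391,215),.083),("key",(316,215),.206)): print(n,onz(c,*p,z))
print(tri(cs["top"],(316,214),cs["scene"],(254,174)))
```

```text
Traceback (most recent call last):
cv2.error: OpenCV(4.12.0) :-1: error: (-5:Bad argument) in function 'resize'
> Overload resolution failed:
>  - argument for resize() given by name ('dsize') and position (2)
>  - argument for resize() given by name ('dsize') and position (2)
```

Run:
```python
from h import *
import pickle
cs=pickle.load(open("c0.pkl","rb"))
s=cs["scene"]["img"][155:245,160:295]; t=cs["top"]["img"][165:240,275:410]
a=np.vstack([cv2.resize(x,None,fx=3.6,fy=3.6,interpolation=cv2.INTER_CUBIC) for x in (s,t)])
cv2.imwrite("pics/crop1.png",a); print(a.shape)
c=cs["top"]
for n,p,z in(("jar lid",(391,215),.083),("key",(316,215),.206)): print(n,onz(c,*p,z))
print(tri(cs["top"],(316,214),cs["scene"],(254,174)))
```

```text
(594, 486, 3)
jar lid [ 0.48158841 -0.26019284  0.083     ]
key [ 0.48371561 -0.05103346  0.206     ]
(array([ 0.48592553, -0.05030365,  0.21202065]), array([1.49681139e-07]))
```

View pics/crop1.png

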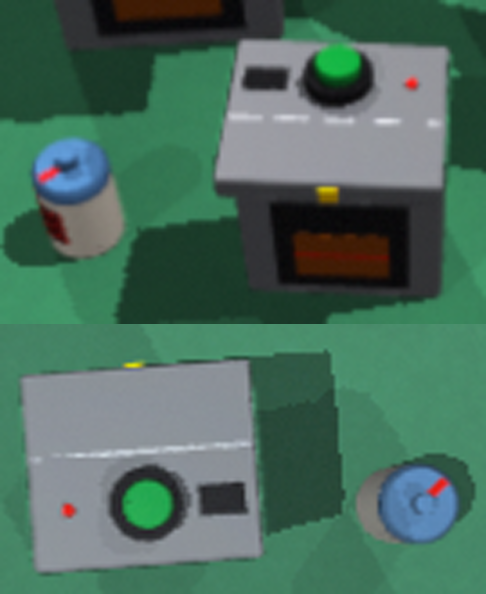

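The crop shows the mid-size scanner with its amber window and hood towards +x. The jar's red bar, at crop (440,487), points to +x,−y. Now I measure both.

```bash
cat > m.py <<'E'
from h import *
import pickle
from scipy.optimize import least_squares
cs=pickle.load(open("c0.pkl","rb"));T,S=cs["top"],cs["scene"]
t=lambda x,y:(275+(x+.5)/3.6-.5,165+(y-324+.5)/3.6-.5)
s=lambda x,y:(160+(x+.5)/3.6-.5,155+(y+.5)/3.6-.5)
obs=[(T,t(22,378),(-.05,.075,.2)),(T,t(247,360),(-.05,-.075,.2)),(T,t(262,555),(.08,-.075,.2)),(T,t(37,572),(.08,.075,.2)),
(S,s(217,185),(-.05,-.075,.2)),(S,s(445,187),(-.05,.075,.2)),(S,s(238,40),(.08,-.075,.2)),(S,s(448,47),(.08,.075,.2)),
(T,t(148,504),(.04,0,None)),(S,s(338,58),(.04,0,None))]
# label sides: map reader y sign handled by yaw fit
def w(p,q):
    c,sn=np.cos(p[2]),np.sin(p[2]); z=p[3] if q[2] is None else q[2]
    return [p[0]+c*q[0]-sn*q[1],p[1]+sn*q[0]+c*q[1],z]
def f(p,sg=1): return np.hstack([proj(c,w(p,(q[0],sg*q[1],q[2])))-u for c,u,q in obs])
for sg in(1,-1):
    r=least_squares(lambda p:f(p,sg),[.53,-.05,np.pi,.21],loss="soft_l1"); print(sg,r.x,r.cost); print(np.round(f(r.x,sg).reshape(-1,2),1).tolist())
# jar
img=T["img"].astype(int);b,g,rd=img[...,0],img[...,1],img[...,2]
sub=np.zeros(b.shape,bool);sub[195:235,370:415]=1
red=(rd>150)&(b<130)&(g<110)&sub; v,u=np.nonzero(red);wt=(rd-b)[red];ur,vr=(u*wt).sum()/wt.sum(),(v*wt).sum()/wt.sum()
lid=((b>g+15)&(b>120)&sub)|red; cnt=max(cv2.findContours(lid.astype(np.uint8),0,1)[0],key=cv2.contourArea); (uc,vc),rad=cv2.minEnclosingCircle(cnt)
L=onz(T,uc,vc,.083);B=onz(T,ur,vr,.084);print("lid px",uc,vc,rad,"->",L,"bar",ur,vr,red.sum(),B,"yaw deg",np.degrees(np.arctan2(*(B-L)[1::-1])))
K=onz(T,*t(423,503),.095);print("knob",K)
E
python3 m.py
```

```text
1 [ 0.52418352 -0.0528813   3.07317048  0.22158715] 504.9153140269656
[[68.5, -1.6], [-58.0, 0.0], [-65.1, 1.5], [61.8, 0.1], [58.3, 3.1], [-68.1, -6.1], [61.0, 3.5], [-55.4, -5.7], [0.4, 0.0], [0.4, 0.0]]
-1 [ 0.52541666 -0.04727706  3.20891289  0.22284396] 4.952004805099114
[[-0.8, -1.1], [0.6, -1.4], [1.4, -0.1], [-0.3, 0.6], [-0.6, -1.4], [0.6, -0.1], [0.1, -0.8], [0.9, -1.1], [0.4, -0.5], [0.3, 0.0]]
lid px 390.968505859375 214.6968536376953 10.501619338989258 -> [ 0.48239228 -0.2601273   0.083     ] bar 396.3327321911632 209.87646528403968 16 [ 0.49489374 -0.27451777  0.084     ] yaw deg -49.01812369144157
knob [ 0.48312425 -0.25986953  0.095     ]
```

carry_out([
  [1,-36,-32,-10,0,0,0],
  [1,-36,-32,-10,0,0,0],
  [1,-36,-32,-10,0,0,0],
  [1,-36,-32,-10,0,0,0],
  [1,-36,-32,-10,0,0,0],
])

```text
time: 0.65
position: [0.3348, 0.399, 0.2815]
ee_rot: [0.171, 0.985, -0.0, -0.0]
force: [0.8, 0.8, 0.8]
gripper_width: 0.0855
gripper_force: 0.0
```

carry_out([
  [1,-36,-32,-10,0,0,0],
  [1,-36,-32,-10,0,0,0],
  [1,-36,-32,-10,0,0,0],
  [1,-36,-32,-10,0,0,0],
  [1,-36,-32,-10,0,0,0],
])

```text
time: 1.15
position: [0.4504, 0.1878, 0.3317]
ee_rot: [0.17, 0.985, 0.0, 0.0]
force: [1.4, 0.3, 0.2]
gripper_width: 0.0853
gripper_force: 0.0
```

```bash
cat > g.py <<'E'
from h import *
import sys
def go(pos,heading,tilt=0):
    """tool x heading (deg); tilt deg: tool z leans back so fingers point opposite to heading"""
    h=np.radians(heading);x=np.array([np.cos(h),np.sin(h),0]);z=np.array([0,0,-1.]);y=np.cross(z,x)
    Rt=np.column_stack([x,y,z]); Rt=Rt@R.from_rotvec([0,-np.radians(tilt),0]).as_matrix()
    s=bot.get_state();Rc=R.from_quat(s["ee_rot"]).as_matrix()
    print("t",round(s["time"],2),"pos",s["position"].round(4),"heading",np.degrees(np.arctan2(Rc[1,0],Rc[0,0])).round(2),"zaxis",Rc[:,2].round(3),"q",s["qpos"].round(2),"F",s["force"].round(1),"w",s["gripper_width"].round(4),"gf",s["gripper_force"])
    print("shift mm (tool now)",(Rc.T@(np.array(pos)-s["position"])*1e3).round(1),"rotvec",R.from_matrix(Rc.T@Rt).as_rotvec().round(3), "shift in goal axes",(Rt.T@(np.array(pos)-s["position"])*1e3).round(1))
a=[float(v) for v in sys.argv[1:]]
if a: go(a[:3],*a[3:])
E
python3 g.py 0.483 -0.26 0.3 131
```

```text
Traceback (most recent call last):
  File "g.py", line 11, in <module>
    if a: go(a[:3],*a[3:])
          ~~^^^^^^^^^^^^^^
  File "g.py", line 8, in go
    print("t",round(s["time"],2),"pos",s["position"].round(4),"heading",np.degrees(np.arctan2(Rc[1,0],Rc[0,0])).round(2),"zaxis",Rc[:,2].round(3),"q",s["qpos"].round(2),"F",s["force"].round(1),"w",s["gripper_width"].round(4),"gf",s["gripper_force"])
                                                                                                                                                                                                     ^^^^^^^^^^^^^^^^^^^^^^^^
AttributeError: 'float' object has no attribute 'round'
```

carry_out([
  [1,-18,-41,0,0,0,0],
  [1,-18,-41,0,0,0,0],
  [1,-18,-41,0,0,0,0],
  [1,-18,-41,0,0,0,0],
  [1,-18,-41,0,0,0,0],
])

```text
time: 1.65
position: [0.4654, -0.0353, 0.3312]
ee_rot: [0.17, 0.985, 0.0, 0.0]
force: [1.1, 0.5, 0.1]
gripper_width: 0.085
gripper_force: 0.0
```

carry_out([
  [1,-18,-41,0,0,0,0],
  [1,-18,-41,0,0,0,0],
  [1,-18,-41,0,0,0,0],
  [1,-18,-41,0,0,0,0],
  [1,-18,-41,0,0,0,0],
])

```text
time: 2.15
position: [0.4816, -0.2582, 0.3313]
ee_rot: [0.17, 0.985, 0.0, 0.0]
force: [0.6, 0.8, -0.6]
gripper_width: 0.0854
gripper_force: 0.0
```

carry_out([
  [1,0,0,0,0,0,0.127],
  [1,0,0,0,0,0,0.127],
  [1,0,0,0,0,0,0.127],
  [1,0,0,0,0,0,0.127],
])

```text
time: 2.55
position: [0.4815, -0.2568, 0.3309]
ee_rot: [0.415, 0.91, 0.0, -0.0]
force: [-0.0, -0.2, 0.7]
gripper_width: 0.0853
gripper_force: 0.0
```

```bash
sed -i 's/s\["gripper_width"\].round(4)/round(s["gripper_width"],4)/' g.py
python3 g.py 0.483 -0.26 0.041 131
python3 - <<'E'
from h import *
c=bot.camera("wrist");i=c["img"].copy();print(c["eye"],proj(c,[.483,-.26,.095]))
im=c["img"].astype(int)
cv2.imwrite("pics/w1.png",i)
E
```

```text
t 2.55 pos [ 0.4815 -0.2568  0.3309] heading 130.94 zaxis [-0.001  0.    -1.   ] q [-0.34  0.21  0.9   1.66 -0.17  1.35  1.3 ] F [-0.  -0.2  0.7] w 0.0853 gf 0.0
shift mm (tool now) [ -3.6  -0.9 289.9] rotvec [-0.    -0.001 -0.001] shift in goal axes [ -3.4  -0.9 289.9]
[ 0.43226803 -0.19910714  0.47483971] [274.36682342 182.47019921]
```

View pics/w1.png

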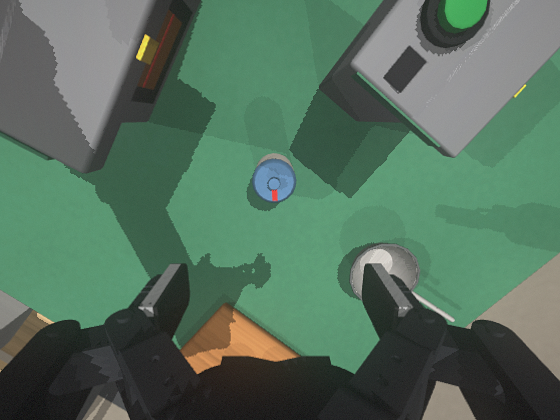

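Wrist view: knob at (274,184), within 2 px of the prediction, and the red bar at (275,195) points as measured. Descending to grasp.

carry_out([
  [1,-3.5,-1,40,0,0,0],
  [1,0,0,45,0,0,0],
  [1,0,0,45,0,0,0],
  [1,0,0,45,0,0,0],
  [1,0,0,40,0,0,0],
])

```text
time: 3.1
position: [0.4827, -0.2594, 0.114]
ee_rot: [0.411, 0.911, 0.0, -0.001]
force: [0.1, 0.5, -0.0]
gripper_width: 0.0859
gripper_force: 0.0
```

carry_out([
  [1,0,0,30,0,0,0],
  [1,0,0,30,0,0,0],
  [1,0,0,20,0,0,0],
  [0.7,0,0,0,0,0,0],
  [0.6,0,0,0,0,0,0],
], grip_force=30)

```text
time: 3.6
position: [0.4831, -0.2604, 0.0366]
ee_rot: [0.412, 0.911, -0.0, -0.0]
force: [-2.4, 4.7, 9.9]
gripper_width: 0.0594
gripper_force: 33.1
```

carry_out([
  [0.5,0,0,0,0,0,0],
  [0.4,0,0,0,0,0,0],
  [0.4,0,0,0,0,0,0],
  [0.4,0,0,0,0,0,0],
  [0.4,0,0,0,0,0,0],
])

```text
time: 4.1
position: [0.4836, -0.2598, 0.0367]
ee_rot: [0.413, 0.911, 0.0, 0.0]
force: [0.5, 0.9, -0.6]
gripper_width: 0.0591
gripper_force: 33.5
```

```bash
python3 g.py 0.483 -0.26 0.036 131
```

```text
t 4.1 pos [ 0.4836 -0.2598  0.0367] heading 131.28 zaxis [ 0.001  0.001 -1.   ] q [-0.12  0.56  0.69  1.97 -0.5   0.79  1.58] F [ 0.5  0.9 -0.6] w 0.0591 gf 33.49394383141771
shift mm (tool now) [ 0.3 -0.6  0.7] rotvec [0.001 0.    0.005] shift in goal axes [ 0.3 -0.6  0.7]
```

carry_out([
  [0.4,0,0,-10,0,0,0],
  [0.4,0,0,-30,0,0,0],
  [0.4,0,0,-45,0,0,0],
  [0.4,0,0,-45,0,0,0],
  [0.4,0,0,-45,0,0,0],
], grip_force=40)

```text
time: 4.6
position: [0.4825, -0.2603, 0.2132]
ee_rot: [0.413, 0.911, -0.0, -0.0]
force: [1.2, 0.1, -4.8]
gripper_width: 0.0596
gripper_force: 45.5
```

carry_out([
  [0.4,0,0,-45,0,0,0],
  [0.4,0,0,-30,0,0,0],
  [0.4,4,23,0,0,0,0],
  [0.4,7,45,0,0,0,0],
  [0.4,8,45,0,0,0,0],
])

```text
time: 5.1
position: [0.5557, -0.1715, 0.2873]
ee_rot: [0.414, 0.91, 0.001, 0.001]
force: [0.6, 0.4, -4.5]
gripper_width: 0.0591
gripper_force: 45.4
```

carry_out([
  [0.4,8,45,0,0,0,0],
  [0.4,8,45,0,0,0,0],
  [0.4,7,45,0,0,0,0],
  [0.4,5,35,0,0,0,0],
  [0.4,0,0,0,0,0,0.06],
])

```text
time: 5.6
position: [0.6681, -0.0296, 0.2849]
ee_rot: [0.436, 0.9, 0.002, -0.001]
force: [-0.5, 1.7, -5.0]
gripper_width: 0.0589
gripper_force: 45.5
```

carry_out([
  [0.4,0,0,0,0,0,0.14],
  [0.4,0,0,0,0,0,0.14],
  [0.4,0,0,0,0,0,0.14],
  [0.4,0,0,0,0,0,0.14],
  [0.4,0,0,0,0,0,0.14],
])

```text
time: 6.1
position: [0.6645, -0.0383, 0.2864]
ee_rot: [0.723, 0.691, -0.0, -0.0]
force: [-0.9, 0.3, -4.3]
gripper_width: 0.0592
gripper_force: 45.6
```

```bash
python3 g.py 0.665 -0.038 0.0375 3.9
```

```text
t 6.1 pos [ 0.6645 -0.0383  0.2864] heading 87.36 zaxis [-0.001 -0.    -1.   ] q [-0.62  0.56  0.96  1.44 -0.45  1.38  0.31] F [-0.9  0.3 -4.3] w 0.0592 gf 45.550192021764815
shift mm (tool now) [  0.3   0.6 248.9] rotvec [-0.     0.     1.457] shift in goal axes [ 5.000e-01 -2.000e-01  2.489e+02]
```

carry_out([
  [0.4,0,0,0,0,0,0.145],
  [0.4,0,0,0,0,0,0.145],
  [0.4,0,0,0,0,0,0.145],
  [0.4,0,0,0,0,0,0.145],
  [0.4,0,0,0,0,0,0.145],
])

```text
time: 6.6
position: [0.6646, -0.038, 0.2864]
ee_rot: [0.921, 0.389, -0.0, -0.0]
force: [-0.0, -0.1, -4.6]
gripper_width: 0.059
gripper_force: 45.5
```

carry_out([
  [0.4,0,0,0,0,0,0.145],
  [0.4,0,0,0,0,0,0.145],
  [0.4,0,0,0,0,0,0.145],
  [0.4,0,0,0,0,0,0.145],
  [0.4,0,0,0,0,0,0.145],
])

```text
time: 7.1
position: [0.6647, -0.0378, 0.2864]
ee_rot: [0.999, 0.038, -0.0, -0.0]
force: [-0.1, 0.1, -4.3]
gripper_width: 0.0591
gripper_force: 45.5
```

carry_out([
  [0.4,0,0,30,0,0,0],
  [0.4,0,0,45,0,0,0],
  [0.4,0,0,45,0,0,0],
  [0.4,0,0,45,0,0,0],
  [0.4,0,0,40,0,0,0],
])

```text
time: 7.6
position: [0.6644, -0.0371, 0.0791]
ee_rot: [0.999, 0.041, -0.001, -0.0]
force: [0.3, 0.6, -5.0]
gripper_width: 0.0591
gripper_force: 45.5
```

```bash
python3 g.py 0.665 -0.038 0.0375 3.9
```

```text
t 7.6 pos [ 0.6644 -0.0371  0.0791] heading 4.68 zaxis [-0.001  0.001 -1.   ] q [-0.69  0.9   1.12  1.66 -0.87  1.17 -0.83] F [ 0.3  0.6 -5. ] w 0.0591 gf 45.49402830423787
shift mm (tool now) [ 0.6  1.  41.6] rotvec [-0.001  0.001  0.014] shift in goal axes [ 0.6  1.  41.6]
```

carry_out([
  [0.4,0,0,25,0,0,0],
  [0.4,0,0,10,0,0,0.01],
  [0.4,0,0,2,0,0,0],
  [0.4,0,0,2,0,0,0],
  [0.4,0,0,2,0,0,0],
])

```text
time: 8.1
position: [0.6664, -0.0385, 0.0423]
ee_rot: [0.999, 0.036, 0.002, 0.0]
force: [-0.4, 0.5, -4.9]
gripper_width: 0.0589
gripper_force: 45.6
```

```bash
python3 g.py 0.665 -0.038 0.0375 3.9
```

```text
t 8.1 pos [ 0.6664 -0.0385  0.0423] heading 4.07 zaxis [ 0.003 -0.    -1.   ] q [-0.68  0.94  1.09  1.68 -0.92  1.12 -0.81] F [-0.4  0.5 -4.9] w 0.0589 gf 45.556559739634395
shift mm (tool now) [-1.4 -0.6  4.8] rotvec [ 0.001 -0.003  0.003] shift in goal axes [-1.4 -0.6  4.8]
```

carry_out([
  [0.4,0,0,1.5,0,0,0],
  [0.4,0,0,1.5,0,0,0],
  [0.4,0,0,1,0,0,0],
  [0.4,0,0,0.5,0,0,0],
  [0.4,0,0,0,0,0,0],
])

```text
time: 8.6
position: [0.6653, -0.0381, 0.0368]
ee_rot: [0.999, 0.035, 0.0, -0.0]
force: [-1.7, 1.1, 2.9]
gripper_width: 0.0593
gripper_force: 46.1
```

Standing (force has turned upward). Release, rise, and look from the other cameras.

carry_out([
  [0.8,0,0,0,0,0,0],
  [1,0,0,0,0,0,0],
  [1,0,0,0,0,0,0],
  [1,0,0,-20,0,0,0],
  [1,0,0,-40,0,0,0],
])

```text
time: 9.1
position: [0.6633, -0.0374, 0.0946]
ee_rot: [0.999, 0.035, -0.003, -0.0]
force: [0.5, -0.8, 0.6]
gripper_width: 0.0853
gripper_force: 0.0
```

carry_out([
  [1,0,0,-45,0,0,0],
  [1,0,0,-45,0,0,0],
  [1,0,0,-40,0,0,0],
  [1,0,0,-20,0,0,0],
  [1,0,0,0,0,0,0],
])

```text
time: 9.6
position: [0.6666, -0.0399, 0.2512]
ee_rot: [0.999, 0.035, 0.004, 0.001]
force: [0.4, -0.2, 0.7]
gripper_width: 0.0857
gripper_force: 0.0
```

```bash
cat > j.py <<'E'
from h import *
def jar(name,guess,s=4):
    """knob/bar by colour in an image; returns crop"""
    c=bot.camera(name);u,v=proj(c,[*guess,.083]);print(name,"pred",u,v)
    img=c["img"].astype(int);b,g,r=img[...,0],img[...,1],img[...,2]
    sub=np.zeros(b.shape,bool);sub[max(int(v)-35,0):int(v)+35,max(int(u)-35,0):int(u)+35]=1
    red=(r>130)&(b<130)&(g<110)&(r>g+50)&sub;lid=((b>g+15)&(b>r+30)&(b>100)&sub)|red
    cnt=max(cv2.findContours(lid.astype(np.uint8),0,1)[0],key=cv2.contourArea);(uc,vc),rad=cv2.minEnclosingCircle(cnt)
    vv,uu=np.nonzero(red);L=onz(c,uc,vc,.083);B=onz(c,uu.mean(),vv.mean(),.084)
    print("lid",round(uc,1),round(vc,1),round(rad,1),L.round(4),"n",red.sum(),"yaw",np.degrees(np.arctan2(*(B-L)[1::-1])).round(1))
    return c,(uc,vc)
E
python3 g.py 0.665 -0.038 0.2 3.9
python3 - <<'E'
from j import *
c,p=jar("wrist",(.665,-.038)); i=c["img"]
d,_=jar("top",(.665,-.038))
cv2.imwrite("pics/w2.png",np.hstack([i,d["img"]])[:, :][:, 0:560+0])
E
```

```text
t 9.6 pos [ 0.6666 -0.0399  0.2512] heading 4.02 zaxis [ 0.008 -0.001 -1.   ] q [-0.74  0.76  1.27  1.49 -0.73  1.42 -0.94] F [ 0.4 -0.2  0.7] w 0.0857 gf 0.0
shift mm (tool now) [-1.9 -2.1 51.2] rotvec [ 0.002 -0.008  0.002] shift in goal axes [-1.5 -2.  51.2]
wrist pred 273.70655131430357 194.72432860470025
lid 273.1 193.9 26.4 [ 0.6659 -0.0373  0.083 ] n 89 yaw -172.5
top pred 305.8858083410652 147.3319310370402Traceback (most recent call last):
  File "<stdin>", line 3, in <module>
  File "j.py", line 8, in jar
    cnt=max(cv2.findContours(lid.astype(np.uint8),0,1)[0],key=cv2.contourArea);(uc,vc),rad=cv2.minEnclosingCircle(cnt)
ValueError: max() iterable argument is empty
```

Run:
```python
from j import *
c,p=jar("wrist",(.665,-.038)); i=c["img"].copy()
u,v=map(int,p); z=cv2.resize(i[v-32:v+32,u-32:u+32],(420,420),interpolation=cv2.INTER_CUBIC)
cv2.imwrite("pics/w3.png",np.hstack([cv2.resize(i,(380,285)) if 0 else i[:,90:470],z])); print(u-32,v-32)
import pickle; pickle.dump(c,open("cw.pkl","wb"))
print([proj(c,q).round(1).tolist() for q in ([.5254+.05*.9977-.075*.068*0,-.0473,.2],)])
```

```text
wrist pred 275.5889582914375 193.33948669123927
lid 274.9 192.4 26.8 [ 0.666  -0.0372  0.083 ] n 93 yaw -172.6
242 160
[[279.5, 342.4]]
```

View pics/w3.png

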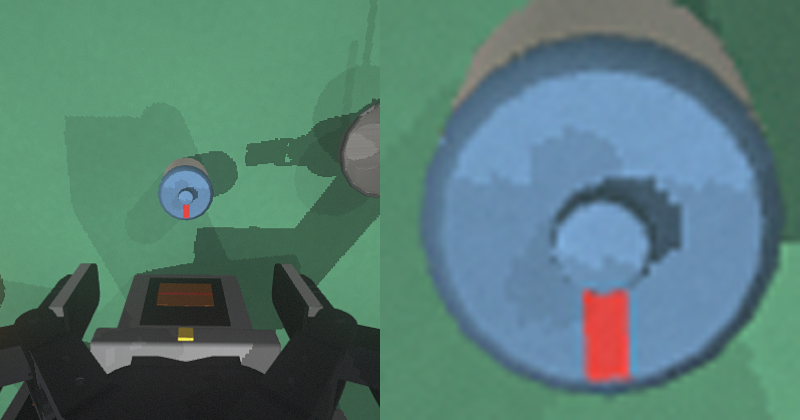

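Wrist view (left half offset by 90 px): jar at (275,192) with the bar pointing at the window (275,295) and the scanner's front. Jar and scanner headings can be compared in this one picture.

Run:
```python
from h import *
import pickle
c=pickle.load(open("cw.pkl","rb"));im=c["img"].astype(int);b,g,r=im[...,0],im[...,1],im[...,2]
hd=lambda d:np.degrees(np.arctan2(d[1],d[0])).round(2)
sub=np.zeros(b.shape,bool);sub[165:225,245:305]=1
red=(r>130)&(b<130)&(g<110)&(r>g+50)&sub
v,u=np.nonzero(red);P=np.array([onz(c,a,e,.084)[:2] for a,e in zip(u,v)])
# bar: per-row sub-pixel centre
rows=[(( (r-b).clip(0)[y,265:287]*(r>g+40)[y,265:287]*np.arange(265,287)).sum()/((r-b).clip(0)[y,265:287]*(r>g+40)[y,265:287]).sum(),y) for y in sorted(set(v))[1:-1]]
Q=np.array([onz(c,a,e,.084)[:2] for a,e in rows]);k=np.polyfit(Q[:,0],Q[:,1],1);d=-np.array([1,k[0]]);print("bar dir",hd(d),len(Q),"bar ctr",Q.mean(0))
lid=((b>g+15)&(b>r+30)&(b>100)&sub)|red
# knob from crop: centre (602,240) in view
K=onz(c,242+(602-380)*64/420-.5,160+240*64/420-.5,.095);print("knob",K,"bar from knob",hd(Q.mean(0)-K[:2]))
L=onz(c,242+(600-380)*64/420-.5,160+215*64/420-.5,.083);print("lidc",L,hd(Q.mean(0)-L[:2]))
o=((r>90)&(r>b+50)&(g<r-30)).astype(np.uint8);o[:, :215]=0;o[:,340:]=0;o[:265]=0;o[310:]=0
vv,uu=np.nonzero(o);print("window px",uu.min(),uu.max(),vv.min(),vv.max(),len(uu))
for nm,fn in(("top",min),("bot",max)):
    pts=np.array([(x,fn(vv[uu==x])) for x in range(uu.min()+4,uu.max()-3)],float)
    l=np.polyfit(pts[:,0],pts[:,1],1);a,e=[onz(c,x,np.polyval(l,x),.03 if nm=="top" else .075) for x in(pts[0,0],pts[-1,0])]
    print(nm,"slope",l[0].round(4),"reader x heading",hd(np.array([-(e-a)[1],(e-a)[0]])), a.round(4),e.round(4))
# window centre on face plane x_reader=0
ph=3.209;n=np.array([np.cos(ph),np.sin(ph),0]);o0=np.array([.5254,-.0473,0])
dd=ray(c,uu.mean(),vv.mean());e=np.array(c["eye"]);w=e+dd*((o0-e)@n)/(dd@n);print("window ctr",w,"y off",(w-o0)@np.array([-n[1],n[0],0]))
```

```text
bar dir -173.79 12 bar ctr [ 0.64626744 -0.03981059]
knob [ 0.66505656 -0.03771821  0.095     ] bar from knob -173.65
lidc [ 0.66613237 -0.03731791  0.083     ] -172.85
window px 247 302 292 305 101
top slope 0.0008 reader x heading 3.97 [ 0.5078 -0.0149  0.03  ] [ 0.5123 -0.08    0.03  ]
bot slope -0.0333 reader x heading 6.21 [ 0.5306 -0.0174  0.075 ] [ 0.5368 -0.0744  0.075 ]
window ctr [ 0.52553528 -0.04930386  0.05967692] y off 0.0020084205113150093
```

Run:
```python
from g import *
from h import *
J=np.array([.6655,-.0376]);h=np.radians(6.3);hx=np.array([np.cos(h),np.sin(h)])
G=np.r_[J-hx*.0177,.040];S=G+.15*np.r_[hx*.7071,.7071];print("G",G.round(4),"S",S.round(4))
go(S,6.3,45)
import pickle
c=pickle.load(open("cw.pkl","rb"));im=c["img"].astype(float)
# orange window by hue
H=cv2.cvtColor(c["img"],cv2.COLOR_BGR2HSV);o=((H[...,0]<15)&(H[...,1]>120)&(H[...,2]>50)).astype(np.uint8);o[:270]=0;o[312:]=0;o[:,:225]=0;o[:,:][:,330:]=0
vv,uu=np.nonzero(o);print(uu.min(),uu.max(),vv.min(),vv.max(),len(uu))
for fn in(min,max):
    p=np.array([(x,fn(vv[uu==x])) for x in range(uu.min()+4,uu.max()-3) if (uu==x).any()],float);l=np.polyfit(p[:,0],p[:,1],1)
    for z in(.03,.08):
        a,e=[onz(c,x,np.polyval(l,x),z) for x in(p[0,0],p[-1,0])];d=e-a;print(fn.__name__,l[0].round(4),"reader heading",np.degrees(np.arctan2(d[0],-d[1])).round(2),((a+e)/2).round(4))
```

```text
G [ 0.6479 -0.0395  0.04  ] S [ 0.7533 -0.0279  0.1461]
t 9.75 pos [ 0.6645 -0.0379  0.2452] heading 4.05 zaxis [-0.001  0.001 -1.   ] q [-0.74  0.76  1.27  1.5  -0.73  1.42 -0.94] F [-0.   0.3 -0.3] w 0.0852 gf 0.0
shift mm (tool now) [89.4 -3.6 99.1] rotvec [-0.016 -0.784 -0.037] shift in goal axes [133.3  -0.2   6.9]
247 303 283 306 898
min -0.0858 reader heading 9.58 [ 0.5218 -0.0473  0.03  ]
min -0.0858 reader heading 9.58 [ 0.5521 -0.0452  0.08  ]
max 0.0294 reader heading 2.07 [ 0.4913 -0.0495  0.03  ]
max 0.0294 reader heading 2.07 [ 0.5258 -0.0471  0.08  ]
```

carry_out([
  [1,45,0,0,0,0,-0.02],
  [1,44,-3,0,0,0,-0.02],
  [1,0,0,0,0,-0.13,0],
  [1,0,0,0,0,-0.13,0],
  [1,0,0,0,0,-0.13,0],
])

```text
time: 10.25
position: [0.7531, -0.0274, 0.2445]
ee_rot: [0.979, 0.054, -0.197, 0.011]
force: [1.7, 0.9, -0.0]
gripper_width: 0.0853
gripper_force: 0.0
```

```bash
python3 g.py .7533 -.0279 .1461 6.3 45
```

```text
t 10.25 pos [ 0.7531 -0.0274  0.2445] heading 6.38 zaxis [-0.384 -0.042 -0.922] q [-0.35  1.07  1.07  0.76 -0.71  1.99 -1.12] F [ 1.7  0.9 -0. ] w 0.0853 gf 0.0
shift mm (tool now) [38.1  0.6 90.7] rotvec [ 0.    -0.389  0.001] shift in goal axes [69.7  0.5 69.5]
```

J6 is at its limit (1.99 of 2). I'll fit a kinematic model to the logged states so I can see which tilts are reachable.

```bash
cat > kin.py <<'E'
from h import *
from scipy.optimize import least_squares
import itertools
def Rz(a):return R.from_euler("z",a).as_matrix()
def Ry(a):return R.from_euler("y",a).as_matrix()
def fk(q,p,s):
    o1,o7,d1,L1,a,a2,L2,b,Lt=p;P=np.zeros(3);M=Rz(s[0]*q[0]+o1);P=P+[0,0,d1]
    M=M@Ry(q[1]);P=P+M@[0,0,L1];M=M@Rz(s[1]*q[2]);P=P+M@[a,0,0];M=M@Ry(q[3]);P=P+M@[a2,0,L2];M=M@Rz(s[2]*q[4])@Ry(q[5]);P=P+M@[b,0,0]
    M=M@Rz(s[3]*q[6]+o7);return P+M@[0,0,Lt],M
def down(h):
    h=np.radians(h);x=np.array([np.cos(h),np.sin(h),0]);z=np.array([0,0,-1.]);return np.column_stack([x,np.cross(z,x),z])
D=[([-1.32699475,.39903834,.04506555,1.53755501,-.01871064,1.20694168,-.05072042],[.21830479,.61173418,.23050799],R.from_quat([.170531,.985352,-.000756,-.000077]).as_matrix()),
([-.34,.21,.9,1.66,-.17,1.35,1.3],[.4815,-.2568,.3309],down(130.94)),([-.12,.56,.69,1.97,-.5,.79,1.58],[.4836,-.2598,.0367],down(131.28)),
([-.62,.56,.96,1.44,-.45,1.38,.31],[.6645,-.0383,.2864],down(87.36)),([-.69,.9,1.12,1.66,-.87,1.17,-.83],[.6644,-.0371,.0791],down(4.68)),
([-.68,.94,1.09,1.68,-.92,1.12,-.81],[.6664,-.0385,.0423],down(4.07)),([-.74,.76,1.27,1.49,-.73,1.42,-.94],[.6666,-.0399,.2512],down(4.02))]
st=bot.get_state();D.append((st["qpos"],st["position"],R.from_quat(st["ee_rot"]).as_matrix()))
def res(p,s):
    o=[]
    for q,P,M in D:
        a,B=fk(q,p,s);o+=[(a-P)*3,((B-M)*.6).ravel()]
    return np.hstack(o)
if __name__=="__main__":
    out=[]
    for s in itertools.product((1,-1),repeat=4):
        for o1 in(0,1.57,3.14,-1.57):
            for o7 in(0,1.57,3.14,-1.57):
                r=least_squares(res,[o1,o7,.33,.4,0,0,.4,0,.25],args=(s,));out.append((r.cost,s,r.x))
    out.sort(key=lambda t:t[0])
    for c,s,x in out[:3]:print(c,s,x.round(4).tolist())
    import pickle;pickle.dump(out[0][1:],open("kin.pkl","wb"))
E
python3 kin.py
```

```text
0.004398226607847425 (-1, -1, -1, -1) [-0.056, 1.5169, 0.2735, 0.5103, -0.0138, -0.0159, 0.485, -0.0066, 0.3432]
0.004398226607847428 (-1, -1, -1, -1) [-0.056, -4.7663, 0.2735, 0.5103, -0.0138, -0.0159, 0.485, -0.0066, 0.3432]
0.004398226607847434 (-1, -1, -1, -1) [-0.056, 1.5169, 0.2735, 0.5103, -0.0138, -0.0159, 0.485, -0.0066, 0.3432]
```

```bash
cat > ik.py <<'E'
from kin import *
import pickle
S,Pm=pickle.load(open("kin.pkl","rb"))
lo=np.array([-2.82,-.49,-1.37,0,-1.36,.23,-2.94])+.02;hi=np.array([2.82,2.23,1.46,2.46,4.5,2,2.94])-.02
def tilt(h,t): return down(h)@Ry(-np.radians(t))
def ik(pos,M,q0,reg=.02):
    f=lambda q:np.hstack([(fk(q,Pm,S)[0]-pos)*5,((fk(q,Pm,S)[1]-M)).ravel(),reg*(q-q0)])
    r=least_squares(f,np.clip(q0,lo+1e-3,hi-1e-3),bounds=(lo,hi));a,B=fk(r.x,Pm,S)
    return r.x,np.linalg.norm(a-pos)*1e3,np.degrees(np.arccos(np.clip((np.trace(B.T@M)-1)/2,-1,1)))
E
python3 - <<'E'
from ik import *
rng=np.random.default_rng(0);q0=st["qpos"]
for n,pos,h,t in(("G",[.648,-.0395,.04],6.3,45),("G35",[.652,-.0395,.04],6.3,35),("Gup35",[.652,-.0395,.15],6.3,35),("W",[.538,-.046,.045],3.9,45),("Wflip",[.538,-.046,.045],183.9,-45),("Gflip",[.648,-.0395,.04],186.3,-45)):
    x,e,a=ik(pos,tilt(h,t),q0);print(n,"near",x.round(2),round(e,1),round(a,1))
    ok=[]
    for _ in range(60):
        x,e,a=ik(pos,tilt(h,t),rng.uniform(lo,hi),.001)
        if e<3 and a<1: ok.append(x)
    ok=np.array(ok)
    if len(ok):
        i=np.argsort(ok[:,2]);print(len(ok),ok[i[::max(1,len(ok)//4)]].round(2).tolist())
    else:print("none")
E
```

```text
G near [-0.41  1.31  1.02  0.96 -0.6   1.97 -1.04] 0.0 0.0
36 [[0.27, 1.25, -0.82, 0.96, 0.64, 1.98, -1.88], [0.18, 1.18, -0.55, 0.96, 0.45, 1.91, -1.76], [0.0, 1.12, -0.1, 0.96, 0.16, 1.85, -1.56], [-0.29, 1.19, 0.61, 0.96, -0.32, 1.88, -1.23]]
G35 near [-0.48  1.22  1.04  1.12 -0.65  1.78 -1.01] 0.0 0.0
34 [[0.46, 1.35, -1.3, 1.12, 0.98, 1.98, -2.1], [0.19, 1.04, -0.46, 1.12, 0.38, 1.68, -1.73], [-0.06, 0.99, 0.05, 1.12, 0.04, 1.63, -1.49], [-0.18, 1.01, 0.3, 1.12, -0.13, 1.63, -1.37], [-0.47, 1.2, 0.99, 1.12, -0.62, 1.77, -1.03]]
Gup35 near [-0.47  1.12  1.08  1.07 -0.58  1.91 -1.  ] 0.0 0.0
37 [[0.4, 1.11, -1.06, 1.07, 0.72, 1.98, -1.97], [0.25, 0.96, -0.62, 1.07, 0.43, 1.86, -1.77], [0.02, 0.89, -0.11, 1.07, 0.14, 1.79, -1.55], [-0.29, 0.95, 0.54, 1.07, -0.24, 1.81, -1.26], [-0.51, 1.2, 1.27, 1.07, -0.72, 1.98, -0.91]]
W near [-0.55  1.19  1.03  1.36 -0.54  1.79 -0.96] 0.0 0.0
30 [[0.58, 1.31, -1.24, 1.36, 0.81, 1.98, -2.23], [0.31, 1.0, -0.57, 1.36, 0.39, 1.72, -1.85], [0.08, 0.92, -0.17, 1.36, 0.17, 1.66, -1.63], [-0.25, 0.95, 0.4, 1.36, -0.15, 1.66, -1.33], [-0.59, 1.26, 1.16, 1.36, -0.63, 1.84, -0.88]]
Wflip near [-0.1   0.92  0.14  1.36 -0.    1.64  1.67] 0.1 0.0
31 [[0.58, 1.31, -1.24, 1.36, 0.81, 1.98, 0.91], [0.55, 1.24, -1.13, 1.36, 0.74, 1.92, 0.98], [0.42, 1.07, -0.8, 1.36, 0.53, 1.78, 1.17], [0.19, 0.95, -0.36, 1.36, 0.28, 1.68, 1.41], [-0.25, 0.96, 0.41, 1.36, -0.15, 1.66, 1.82]]
Gflip near [-0.15  1.13  0.25  0.96 -0.07  1.84  1.74] 0.1 0.0
39 [[0.27, 1.25, -0.82, 0.96, 0.64, 1.98, 1.26], [0.27, 1.25, -0.82, 0.96, 0.64, 1.98, 1.26], [0.13, 1.15, -0.42, 0.96, 0.37, 1.89, 1.44], [-0.0, 1.12, -0.09, 0.96, 0.15, 1.85, 1.59], [-0.32, 1.21, 0.69, 0.96, -0.37, 1.89, 1.95]]
```

```bash
python3 g.py .652 -.0394 .15 6.3 22.6
```

```text
t 10.25 pos [ 0.7531 -0.0274  0.2445] heading 6.38 zaxis [-0.384 -0.042 -0.922] q [-0.35  1.07  1.07  0.76 -0.71  1.99 -1.12] F [ 1.7  0.9 -0. ] w 0.0853 gf 0.0
shift mm (tool now) [-57.4   0.8 126.5] rotvec [-0.     0.002  0.001] shift in goal axes [-57.7   0.8 126.4]
```

carry_out([
  [1,-19,0,42,0,0,0],
  [1,-19,0,42,0,0,0],
  [1,-19,1,42,0,0,0],
  [1,0,0,0,0,-0.1,0],
  [1,0,0,0,0,-0.1,0],
])

```text
time: 10.75
position: [0.6482, -0.0404, 0.1479]
ee_rot: [0.954, 0.049, -0.296, 0.014]
force: [1.9, 1.0, 1.4]
gripper_width: 0.0852
gripper_force: 0.0
```

```bash
python3 g.py .6489 -.0394 .0395 6.3 42
```

```text
t 10.75 pos [ 0.6482 -0.0404  0.1479] heading 5.99 zaxis [-0.564 -0.055 -0.824] q [-0.47  1.1   1.07  1.11 -0.6   1.9  -0.99] F [1.9 1.  1.4] w 0.0852 gf 0.0
shift mm (tool now) [62.1 -0.5 88.9] rotvec [-0.007 -0.131 -0.004] shift in goal axes [73.2 -0.9 80. ]
```

carry_out([
  [1,20,0,29,0,0,0],
  [1,20,0,29,0,0,0],
  [1,14,0,20,0,-0.06,0],
  [1,8,0,11,0,-0.07,0],
  [1,0,0,0,0,0,0],
])

```text
time: 11.25
position: [0.6526, -0.0394, 0.0359]
ee_rot: [0.933, 0.052, -0.356, 0.018]
force: [-0.0, 0.8, -0.9]
gripper_width: 0.0853
gripper_force: 0.0
```

```bash
python3 g.py .6489 -.0394 .0395 6.3 42
```

```text
t 11.25 pos [ 0.6526 -0.0394  0.0359] heading 6.49 zaxis [-0.662 -0.071 -0.746] q [-0.42  1.28  0.99  1.03 -0.63  1.9  -1.02] F [-0.   0.8 -0.9] w 0.0853 gf 0.0
shift mm (tool now) [-5.2 -0.5 -0.2] rotvec [-0.002 -0.004  0.002] shift in goal axes [-5.2 -0.5 -0.2]
```

carry_out([
  [1,-5,-0.5,0,0,0,0],
  [0.8,0,0,0,0,0,0],
  [0.6,0,0,0,0,0,0],
  [0.4,0,0,0,0,0,0],
  [0.4,0,0,0,0,0,0],
], grip_force=35)

```text
time: 11.75
position: [0.6515, -0.0396, 0.0481]
ee_rot: [0.935, 0.052, -0.351, 0.02]
force: [0.5, 1.4, 6.1]
gripper_width: 0.0589
gripper_force: 38.7
```

```bash
python3 g.py .6489 -.0394 .0395 6.3 42
python3 - <<'E'
from h import *
c=bot.camera("scene");s=c["img"];u,v=proj(c,[.62,-.04,.08]).astype(int);print(u,v)
cv2.imwrite("pics/s2.png",cv2.resize(s[max(v-90,0):v+90,u-100:u+100],None,fx=3,fy=3,interpolation=cv2.INTER_CUBIC))
E
```

```text
t 11.75 pos [ 0.6515 -0.0396  0.0481] heading 6.34 zaxis [-0.654 -0.073 -0.753] q [-0.43  1.26  1.    1.04 -0.63  1.9  -1.02] F [0.5 1.4 6.1] w 0.0589 gf 38.727240816224366
shift mm (tool now) [ 3.8 -0.5  8.2] rotvec [ 0.001 -0.015  0.   ] shift in goal axes [ 3.9 -0.5  8.1]
252 249
```

View pics/s2.png

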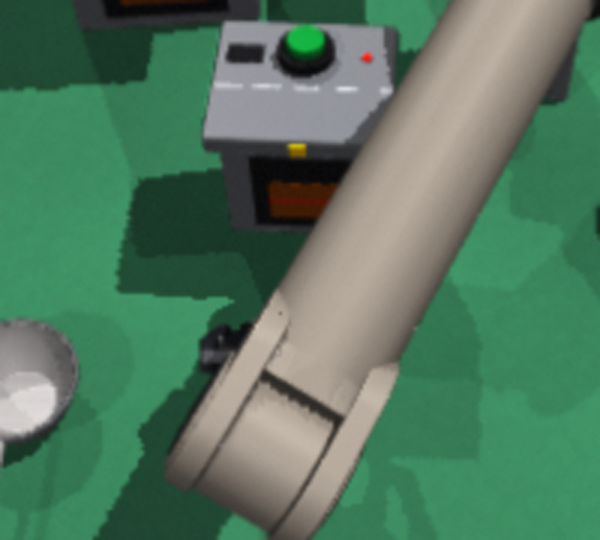

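Scene view: the forearm hides the jar, and the finger back shows at (225,345). The scanner's hood front is clear. The TCP rose about 9 mm while closing, so I'll re-read after a hold and check the forearm's clearance to the scanner.

carry_out([
  [0.4,0,0,0,0,0,0],
  [0.4,0,0,0,0,0,0],
])

```text
time: 12.0
position: [0.6515, -0.0397, 0.0481]
ee_rot: [0.935, 0.052, -0.351, 0.02]
force: [2.0, 2.3, 6.7]
gripper_width: 0.0592
gripper_force: 38.7
```

```bash
python3 g.py .6489 -.0394 .0395 6.3 42
python3 - <<'E'
from ik import *
def pts(q):
    s=S;o1,o7,d1,L1,a,a2,L2,b,Lt=Pm;M=Rz(s[0]*q[0]+o1)@Ry(q[1]);E=np.array([0,0,d1])+M@[0,0,L1];M=M@Rz(s[1]*q[2])@Ry(q[3]);W=E+M@[a2,0,L2];return E,W
def clear(q):
    E,W=pts(q);T=fk(q,Pm,S)[0];best={}
    c,sn=np.cos(3.209),np.sin(3.209)
    for n,A,B in(("fore",E,W),("hand",W,T-(T-W)*.25)):
        L=[]
        for k in np.linspace(0,1,60):
            p=A+(B-A)*k;d=p[:2]-[.5254,-.0473];x=c*d[0]+sn*d[1];y=-sn*d[0]+c*d[1]
            dd=np.array([max(-.05-x,0,x-.08),max(abs(y)-.075,0),max(.18-p[2] if x<0 else 0,p[2]-.2,0)]);L.append((np.linalg.norm(dd),p.round(3)))
        best[n]=min(L,key=lambda t:t[0])
    return E.round(3),W.round(3),best
q=bot.get_state()["qpos"];print(clear(q));a,B=fk(q,Pm,S);print("model err",a-bot.get_state()["position"])
for x0 in(.60,.57,.54):
    x,e,an=ik([x0,-.045,.045],tilt(3.9,42),q);print(x.round(2),e,an,clear(x));q=x
E
```

```text
t 12.0 pos [ 0.6515 -0.0397  0.0481] heading 6.34 zaxis [-0.654 -0.073 -0.753] q [-0.43  1.26  1.    1.04 -0.63  1.9  -1.02] F [2.  2.3 6.7] w 0.0592 gf 38.72354862629436
shift mm (tool now) [ 3.8 -0.5  8.2] rotvec [ 0.001 -0.014  0.001] shift in goal axes [ 3.9 -0.5  8.1]
(array([0.453, 0.177, 0.428]), array([ 0.871, -0.032,  0.297]), {'fore': (np.float64(0.19072323350613812), array([0.644, 0.081, 0.368])), 'hand': (np.float64(0.14572216563165685), array([ 0.701, -0.036,  0.106]))})
model err [-0.00777787  0.00229461 -0.00593698]
[-0.49  1.23  1.03  1.19 -0.6   1.84 -1.  ] 0.01286579420888315 0.0028828847673419544 (array([0.436, 0.202, 0.446]), array([ 0.832, -0.036,  0.297]), {'fore': (np.float64(0.18835345265379838), array([0.657, 0.069, 0.363])), 'hand': (np.float64(0.10959569242080094), array([ 0.658, -0.043,  0.108]))})
[-0.53  1.2   1.04  1.3  -0.59  1.8  -0.97] 0.008607565330664006 0.0020160978416048736 (array([0.422, 0.218, 0.46 ]), array([ 0.803, -0.035,  0.297]), {'fore': (np.float64(0.18405238281721378), array([0.661, 0.059, 0.358])), 'hand': (np.float64(0.08766126520651016), array([ 0.64 , -0.042,  0.121]))})
[-0.57  1.17  1.06  1.39 -0.57  1.75 -0.95] 0.007589307887424908 0.0018157170232713912 (array([0.408, 0.233, 0.473]), array([ 0.773, -0.035,  0.297]), {'fore': (np.float64(0.1770791251407337), array([0.656, 0.051, 0.354])), 'hand': (np.float64(0.06583709914898418), array([ 0.622, -0.041,  0.134]))})
```

carry_out([
  [0.4,-1,0,-1.2,0,0,0],
  [0.4,-1.5,0,-1.8,0,0,0],
  [0.4,-2,0,-2.3,0,0,0],
  [0.4,-2,0,-2.3,0,0,0],
  [0.4,0,0,0,0.028,0,0.032],
])

```text
time: 12.5
position: [0.6515, -0.0384, 0.0555]
ee_rot: [0.935, 0.033, -0.352, 0.012]
force: [-0.1, 0.2, -5.8]
gripper_width: 0.0587
gripper_force: 38.4
```

```bash
python3 - <<'E'
from h import *
import pickle
c=pickle.load(open("cw.pkl","rb"));cs=pickle.load(open("c0.pkl","rb"))
def ymark(c,box):
    H=cv2.cvtColor(c["img"],cv2.COLOR_BGR2HSV);m=(abs(H[...,0].astype(int)-26)<8)&(H[...,1]>130)&(H[...,2]>100);k=np.zeros_like(m);k[box[0]:box[1],box[2]:box[3]]=1;v,u=np.nonzero(m&k);return u.mean(),v.mean(),len(u)
a=ymark(c,(318,350,255,300));b=ymark(cs["top"],(170,182,300,325));d=ymark(cs["scene"],(200,214,240,262));print(a,b,d)
for x,p in((c,a),(cs["top"],b),(cs["scene"],d)):
    # intersect with hood front plane x_reader=-.05
    n=np.array([np.cos(3.209),np.sin(3.209),0]);o0=np.array([.5254,-.0473,0])-.05*n;r=ray(x,*p[:2]);e=np.array(x["eye"]);w=e+r*((o0-e)@n)/(r@n);print(w.round(4),"yr",((w-o0)@np.array([-n[1],n[0],0])*1e3).round(1))
E
python3 g.py .5386 -.0464 .055 3.9 42
```

```text
(np.float64(275.30366492146595), np.float64(334.15706806282725), 191) (np.float64(312.0), np.float64(176.0), 5) (np.float64(250.72727272727272), np.float64(208.4090909090909), 22)
[ 0.5753 -0.044   0.191 ] yr 0.1
[ 0.5753 -0.0441  0.1976] yr 0.2
[ 0.5754 -0.0463  0.1894] yr 2.4
t 12.5 pos [ 0.6515 -0.0384  0.0555] heading 4.04 zaxis [-0.657 -0.045 -0.752] q [-0.42  1.25  1.    1.03 -0.64  1.92 -1.05] F [-0.1  0.2 -5.8] w 0.0587 gf 38.36483320919797
shift mm (tool now) [-84.8   0.2  75. ] rotvec [ 0.    -0.014  0.002] shift in goal axes [-83.7   0.3  76.1]
```

carry_out([
  [0.4,-15,0.2,13.1,0,0,0],
  [0.4,-22.5,0.2,19.7,0,0,0],
  [0.4,-22.5,0.2,19.7,0,0,0],
  [0.4,-11,0,9.7,0,0,0],
  [0.4,0,0,0,0,0,0],
])

```text
time: 13.0
position: [0.5551, -0.0465, 0.0559]
ee_rot: [0.935, 0.031, -0.353, 0.011]
force: [0.4, -0.1, -4.3]
gripper_width: 0.059
gripper_force: 39.4
```

```bash
python3 g.py .5413 -.0465 .0495 3.9 41.2
```

```text
t 13.0 pos [ 0.5551 -0.0465  0.0559] heading 3.84 zaxis [-0.659 -0.043 -0.751] q [-0.54  1.16  1.04  1.38 -0.59  1.77 -0.94] F [ 0.4 -0.1 -4.3] w 0.059 gf 39.41083666286431
shift mm (tool now) [-6.1 -0.9 13.9] rotvec [-0.002  0.002 -0.001] shift in goal axes [-6.1 -0.9 13.9]
```

carry_out([
  [0.4,2,-0.5,2.2,0,0,0],
  [0.4,1.7,-0.4,2,0,0,0],
  [0.4,-2.2,0,2,0,0,0],
  [0.4,-2.2,0,2,0,0,0],
  [0.4,0,0,0,0,0,0],
])

```text
time: 13.5
position: [0.5507, -0.0466, 0.0501]
ee_rot: [0.935, 0.032, -0.352, 0.012]
force: [-0.8, 0.3, -4.3]
gripper_width: 0.0593
gripper_force: 39.4
```

carry_out([
  [0.4,-1.5,0,1.3,0,0,0],
  [0.4,0,0,0,0,0,0],
])

```text
time: 13.7
position: [0.5489, -0.0466, 0.0502]
ee_rot: [0.935, 0.032, -0.352, 0.012]
force: [-0.2, 0.4, -3.9]
gripper_width: 0.0592
gripper_force: 39.4
```

carry_out([
  [0.4,-1.5,0,1.3,0,0,0],
  [0.4,0,0,0,0,0,0],
])

```text
time: 13.9
position: [0.5468, -0.0467, 0.0502]
ee_rot: [0.935, 0.032, -0.352, 0.012]
force: [0.1, 0.6, -4.2]
gripper_width: 0.0593
gripper_force: 39.4
```

```bash
python3 g.py .5413 -.0465 .0495 3.9 41.2
```

```text
t 13.9 pos [ 0.5468 -0.0467  0.0502] heading 3.91 zaxis [-0.658 -0.045 -0.752] q [-0.56  1.15  1.04  1.4  -0.59  1.74 -0.94] F [ 0.1  0.6 -4.2] w 0.0593 gf 39.39716075663455
shift mm (tool now) [-3.7 -0.5  4.2] rotvec [0.    0.001 0.   ] shift in goal axes [-3.7 -0.5  4.2]
```

carry_out([
  [0.4,-1.5,-0.3,1.3,0,0,0],
  [0.4,0,0,0,0,0,0],
])

```text
time: 14.1
position: [0.5448, -0.0464, 0.0502]
ee_rot: [0.935, 0.032, -0.352, 0.012]
force: [-0.8, 0.8, -4.2]
gripper_width: 0.0592
gripper_force: 39.4
```

carry_out([
  [0.4,-0.8,0,0.7,0,0,0],
  [0.4,0,0,0,0,0,0],
])

```text
time: 14.3
position: [0.5439, -0.0466, 0.0502]
ee_rot: [0.935, 0.032, -0.352, 0.012]
force: [-0.4, 0.6, -5.1]
gripper_width: 0.0589
gripper_force: 39.4
```

carry_out([
  [0.4,-0.8,0,0.7,0,0,0],
  [0.4,0,0,0,0,0,0],
])

```text
time: 14.5
position: [0.5429, -0.0467, 0.0501]
ee_rot: [0.935, 0.032, -0.352, 0.012]
force: [0.5, -0.3, -4.4]
gripper_width: 0.0591
gripper_force: 39.4
```

carry_out([
  [0.4,-0.8,0,0.7,0,0,0],
  [0.4,0,0,0,0,0,0],
])

```text
time: 14.7
position: [0.5427, -0.0466, 0.0501]
ee_rot: [0.936, 0.032, -0.351, 0.012]
force: [3.0, -0.2, -4.2]
gripper_width: 0.0591
gripper_force: 39.6
```

carry_out([
  [0.4,-0.8,0,0.7,0,0,0],
  [0.4,0,0,0,0,0,0],
])

```text
time: 14.9
position: [0.5427, -0.0466, 0.0502]
ee_rot: [0.936, 0.033, -0.35, 0.012]
force: [5.6, 0.4, -4.9]
gripper_width: 0.0589
gripper_force: 39.8
```

carry_out([
  [0.4,-0.8,0,0.7,0,0,0],
  [0.4,0,0,0,0,0,0],
])

```text
time: 15.1
position: [0.5426, -0.0466, 0.0501]
ee_rot: [0.937, 0.033, -0.349, 0.013]
force: [9.7, 0.1, -3.1]
gripper_width: 0.0593
gripper_force: 40.0
```

carry_out([
  [0.4,1.5,0,-1.3,0,0,0],
  [0.4,0.7,0,0.8,0,0,0],
  [0.4,0.5,0,0.6,0,0,0],
  [0.4,0,0,0,0,0,0],
])

```text
time: 15.5
position: [0.5426, -0.0467, 0.0485]
ee_rot: [0.936, 0.032, -0.351, 0.012]
force: [5.4, -0.6, -1.9]
gripper_width: 0.0589
gripper_force: 39.9
```

carry_out([
  [0.4,0.3,0,0.4,0,0,0],
  [0.4,0,0,0,0,0,0],
])

```text
time: 15.7
position: [0.5426, -0.0468, 0.0482]
ee_rot: [0.936, 0.032, -0.351, 0.012]
force: [6.1, 0.2, -1.4]
gripper_width: 0.0592
gripper_force: 39.9
```

```bash
python3 g.py .5427 -.0465 .0495 3.9 41.2
```

```text
t 15.7 pos [ 0.5426 -0.0468  0.0482] heading 3.95 zaxis [-0.656 -0.046 -0.753] q [-0.56  1.15  1.04  1.42 -0.59  1.73 -0.93] F [ 6.1  0.2 -1.4] w 0.0592 gf 39.91214342066087
shift mm (tool now) [-0.8 -0.3 -1. ] rotvec [ 0.001 -0.001  0.001] shift in goal axes [-0.8 -0.3 -1. ]
```

carry_out([
  [0.4,0.9,0,-0.8,0,0,0],
  [0.4,0.4,0,0.4,0,0,0],
  [0.4,0,0,0,0,0,0],
])

```text
time: 16.0
position: [0.5427, -0.0467, 0.0482]
ee_rot: [0.935, 0.032, -0.353, 0.012]
force: [2.3, 1.4, 1.8]
gripper_width: 0.0593
gripper_force: 40.0
```

carry_out([
  [0.4,0.3,0,0.4,0,0,0],
  [0.4,0,0,0,0,0,0],
])

```text
time: 16.2
position: [0.5427, -0.0467, 0.0482]
ee_rot: [0.935, 0.032, -0.353, 0.012]
force: [2.0, 1.1, 5.8]
gripper_width: 0.0592
gripper_force: 40.2
```

carry_out([
  [0.4,-0.4,0,-0.5,0,0,0],
  [0.8,0,0,0,0,0,0],
  [1,0,0,0,0,0,0],
  [1,0,0,0,0,0,0],
  [1,0,0,0,0,0,0],
])

```text
time: 16.7
position: [0.5424, -0.0468, 0.0471]
ee_rot: [0.935, 0.032, -0.353, 0.012]
force: [0.5, -0.8, -0.0]
gripper_width: 0.0853
gripper_force: 0.0
```

carry_out([
  [1,0,0,-10,0,0,0],
  [1,0,0,-25,0,0,0],
  [1,0,0,-30,0,0,0],
  [1,0,0,-30,0,0,0],
  [1,0,0,0,0,0,0],
])

```text
time: 17.2
position: [0.6085, -0.0433, 0.1222]
ee_rot: [0.936, 0.033, -0.349, 0.013]
force: [-0.2, -1.2, -0.4]
gripper_width: 0.0854
gripper_force: 0.0
```

```bash
python3 g.py .66 -.038 .2 3.9 0;python3 - <<'E'
from h import *
c=bot.camera("wrist");print(proj(c,[.5556,-.0455,.083]));cv2.imwrite("pics/w4.png",c["img"])
import pickle;pickle.dump(c,open("cw4.pkl","wb"))
E
```

```text
t 17.2 pos [ 0.6085 -0.0433  0.1222] heading 3.93 zaxis [-0.653 -0.048 -0.756] q [-0.48  1.14  1.05  1.18 -0.57  1.92 -0.99] F [-0.2 -1.2 -0.4] w 0.0854 gf 0.0
shift mm (tool now) [-11.8  -1.5 -92.7] rotvec [0.003 0.714 0.002] shift in goal axes [ 51.8  -1.8 -77.8]
[273.97923598 241.972185  ]
```

View pics/w4.png

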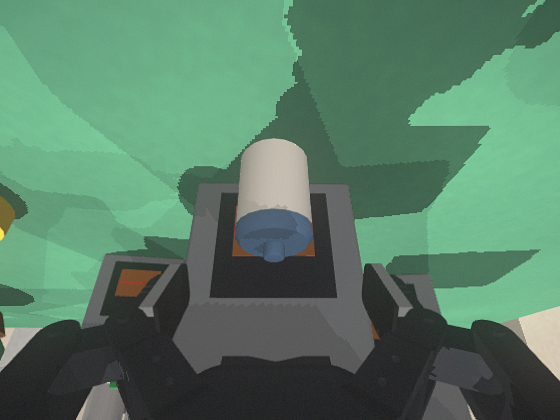

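Wrist view: the jar stands upright at (275,200), centred on the window frame (211–337) and touching it. Now I leave the bay, close the fingers, and go up for the key.

carry_out([
  [1,20,0,-18,0,0,0],
  [1,19,0,-17,0,0.05,0],
  [1,0,0,0,0,0.14,0],
  [1,0,0,0,0,0.14,0],
  [1,0,0,0,0,0.14,0],
])

```text
time: 17.75
position: [0.6574, -0.0392, 0.1187]
ee_rot: [0.992, 0.034, -0.122, 0.005]
force: [0.5, 0.5, 0.4]
gripper_width: 0.0856
gripper_force: 0.0
```

carry_out([
  [1,0,0,0,0,0.14,0],
  [0.5,0,0,0,0,0.1,0],
  [0,0,0,-45,0,0,0],
  [0,0,0,-45,0,0,0],
  [0,0,0,-45,0,0,0],
])

```text
time: 18.25
position: [0.6571, -0.0382, 0.2545]
ee_rot: [0.999, 0.034, -0.007, -0.001]
force: [1.1, 1.1, 0.5]
gripper_width: 0.0287
gripper_force: 0.0
```

carry_out([
  [0,0,0,-45,0,0,0],
  [0,0,0,0,0,0,0],
])

```text
time: 18.45
position: [0.6609, -0.0406, 0.3053]
ee_rot: [0.999, 0.034, -0.001, 0.001]
force: [0.3, -1.8, 0.5]
gripper_width: -0.0
gripper_force: 0.0
```

```bash
python3 g.py .4855 -.05 .27 3.9 0
```

```text
t 18.45 pos [ 0.6609 -0.0406  0.3053] heading 3.89 zaxis [-0.001 -0.002 -1.   ] q [-0.73  0.7   1.27  1.42 -0.66  1.5  -0.99] F [ 0.3 -1.8  0.5] w -0.0 gf 0.0
shift mm (tool now) [-175.6   -2.6   35.6] rotvec [ 0.002  0.001 -0.   ] shift in goal axes [-175.6   -2.6   35.3]
```

carry_out([
  [0,-40,-1,0,0,0,0],
  [0,-45,-1,0,0,0,0],
  [0,-45,-1,0,0,0,0],
  [0,-40,0,0,0,0,0],
  [0,0,0,0,0,0,0],
])

```text
time: 18.95
position: [0.4836, -0.0472, 0.2997]
ee_rot: [0.999, 0.035, -0.006, -0.008]
force: [0.2, -0.1, 0.5]
gripper_width: 0.0002
gripper_force: 0.0
```

```bash
python3 - <<'E'
from h import *
import pickle
cs=pickle.load(open("c0.pkl","rb"))
def green(c,p,w=22):
    u,v=proj(c,p).astype(int);H=cv2.cvtColor(c["img"],cv2.COLOR_BGR2HSV);m=((abs(H[...,0].astype(int)-65)<12)&(H[...,1]>200)&(H[...,2]>90)).astype(np.uint8);k=np.zeros_like(m);k[max(v-w,0):v+w,max(u-w,0):u+w]=1
    cn=cv2.findContours(m*k,0,1)[0]
    if not cn: return None
    return cv2.minEnclosingCircle(max(cn,key=cv2.contourArea))
p=[.4855,-.05,.22]
a=green(cs["top"],p);b=green(cs["scene"],p);print(a,b,tri(cs["top"],a[0],cs["scene"],b[0]))
c=bot.camera("wrist");g=green(c,p,70);print("wrist",g,proj(c,p));
if g:print(onz(c,*g[0],.22),tri(cs["top"],a[0],c,g[0]))
for z in(.205,.215,.222):print(z,onz(cs["top"],*a[0],z),onz(cs["scene"],*b[0],z))
E
python3 g.py .4855 -.05 .235 3.9 0
```

```text
((317.5, 212.5), 3.8079864978790283) ((253.5, 172.0), 5.852449893951416) (array([ 0.48904317, -0.05181492,  0.22221194]), array([3.85144466e-06]))
wrist None [281.41825383 215.41449218]
0.205 [ 0.48945651 -0.05470022  0.205     ] [ 0.47266471 -0.05338993  0.205     ]
0.215 [ 0.48928839 -0.05383004  0.215     ] [ 0.48217698 -0.05166263  0.215     ]
0.222 [ 0.4891707  -0.05322092  0.222     ] [ 0.48883557 -0.05045352  0.222     ]
t 19.0 pos [ 0.4866 -0.0462  0.3002] heading 4.07 zaxis [-0.011  0.011 -1.   ] q [-1.19  0.27  1.44  1.82 -0.29  1.31 -1.17] F [-0.4  0.4  0.6] w -0.0 gf 0.0
shift mm (tool now) [-0.7  4.5 65.2] rotvec [-0.012  0.01   0.003] shift in goal axes [-1.3  3.7 65.2]
```

carry_out([
  [0,0,2.5,15,0,0,0],
  [0,0,2,20,0,0,0],
  [0,0,0,15,0,0,0],
  [0,0,0,6,0,0,0],
  [0,0,0,0,0,0,0],
])

```text
time: 19.5
position: [0.4891, -0.0521, 0.244]
ee_rot: [0.999, 0.034, -0.006, 0.001]
force: [-2.0, 0.4, -0.3]
gripper_width: 0.0
gripper_force: 0.0
```

```bash
python3 g.py .487 -.051 .223 3.9 0
```

```text
t 19.5 pos [ 0.4891 -0.0521  0.244 ] heading 3.86 zaxis [-0.012 -0.003 -1.   ] q [-1.08  0.33  1.35  1.9  -0.34  1.2  -1.12] F [-2.   0.4 -0.3] w 0.0 gf 0.0
shift mm (tool now) [-1.7 -1.3 21. ] rotvec [ 0.002  0.013 -0.001] shift in goal axes [-2.  -1.2 21. ]
```

carry_out([
  [0,-1,-1,5,0,0.01,0],
  [0,0,0,4,0,0,0],
  [0,0,0,4,0,0,0],
  [0,0,0,3,0,0,0],
  [0,0,0,0,0,0,0],
])

```text
time: 20.0
position: [0.4882, -0.0507, 0.2288]
ee_rot: [0.999, 0.034, -0.0, -0.0]
force: [-0.9, -0.1, 0.5]
gripper_width: 0.0001
gripper_force: 0.0
```

carry_out([
  [0,0,0,2,0,0,0],
  [0,0,0,0,0,0,0],
])

```text
time: 20.2
position: [0.4883, -0.0509, 0.2271]
ee_rot: [0.999, 0.034, 0.0, -0.0]
force: [0.2, -0.0, 0.4]
gripper_width: 0.0001
gripper_force: 0.0
```

carry_out([
  [0,0,0,2,0,0,0],
  [0,0,0,0,0,0,0],
])

```text
time: 20.4
position: [0.4882, -0.0508, 0.2249]
ee_rot: [0.999, 0.034, -0.0, -0.0]
force: [0.1, -0.4, -0.6]
gripper_width: 0.0001
gripper_force: 0.0
```

carry_out([
  [0,0,0,2,0,0,0],
  [0,0,0,0,0,0,0],
])

```text
time: 20.6
position: [0.4882, -0.0509, 0.2229]
ee_rot: [0.999, 0.034, -0.0, -0.0]
force: [0.8, -0.5, -0.1]
gripper_width: 0.0001
gripper_force: 0.0
```

carry_out([
  [0,0,0,2,0,0,0],
  [0,0,0,0,0,0,0],
])

```text
time: 20.8
position: [0.4885, -0.051, 0.2212]
ee_rot: [0.999, 0.034, 0.0, 0.0]
force: [0.7, 0.5, 1.8]
gripper_width: 0.0002
gripper_force: 0.9
```

carry_out([
  [0,0,0,2,0,0,0],
  [0,0,0,0,0,0,0],
])

```text
time: 21.0
position: [0.4885, -0.0509, 0.2192]
ee_rot: [0.999, 0.034, 0.0, 0.0]
force: [-0.6, -0.7, 3.1]
gripper_width: -0.0
gripper_force: 1.5
```

carry_out([
  [0,0,0,2,0,0,0],
  [0,0,0,0,0,0,0],
])

```text
time: 21.2
position: [0.4886, -0.051, 0.2172]
ee_rot: [0.999, 0.034, 0.0, 0.0]
force: [-0.6, -0.1, 3.7]
gripper_width: -0.0001
gripper_force: 2.1
```

carry_out([
  [0,0,0,2,0,0,0],
  [0,0,0,0,0,0,0],
])

```text
time: 21.4
position: [0.4886, -0.051, 0.216]
ee_rot: [0.999, 0.034, 0.0, -0.0]
force: [-2.8, 0.9, 11.0]
gripper_width: 0.0001
gripper_force: 5.4
```

The key bottomed out at z 0.216 with 11 N. A touch more, then release and rise.

carry_out([
  [0,0,0,0.7,0,0,0],
  [0,0,0,0,0,0,0],
])

```text
time: 21.6
position: [0.4886, -0.051, 0.2159]
ee_rot: [0.999, 0.034, -0.0, -0.001]
force: [-5.0, 1.4, 15.4]
gripper_width: -0.0002
gripper_force: 7.9
```

carry_out([
  [0,0,0,-5,0,0,0],
  [0,0,0,-10,0,0,0],
  [0,0,0,-30,0,0,0],
  [0,0,0,-35,0,0,0],
  [0,0,0,-20,0,0,0],
])

```text
time: 22.1
position: [0.4889, -0.0514, 0.3164]
ee_rot: [0.999, 0.034, 0.001, 0.0]
force: [1.1, 0.3, -0.0]
gripper_width: 0.0003
gripper_force: 0.0
```

carry_out([
  [0,40,0,0,0,0,0],
  [0,45,0,0,0,0,0],
  [0,45,0,0,0,0,0],
  [0,45,0,0,0,0,0],
  [0,0,0,0,0,0,0],
])

```text
time: 22.6
position: [0.6599, -0.0374, 0.3129]
ee_rot: [0.999, 0.036, -0.0, 0.003]
force: [-0.0, -0.7, -0.6]
gripper_width: 0.0001
gripper_force: 0.0
```

```bash
python3 g.py .66 -.038 .3 3.9 0
python3 - <<'E'
from h import *
c=bot.camera("wrist");s=bot.camera("scene")["img"]
cv2.imwrite("pics/f.png",np.hstack([c["img"][120:420,120:440],cv2.resize(s[130:280,150:380],(460,300))]))
E
```

```text
t 22.6 pos [ 0.6599 -0.0374  0.3129] heading 4.09 zaxis [ 0.    -0.005 -1.   ] q [-0.67  0.58  1.07  1.41 -0.5   1.45 -1.11] F [-0.  -0.7 -0.6] w 0.0001 gf 0.0
shift mm (tool now) [ 0.1  0.6 12.9] rotvec [0.005 0.    0.003] shift in goal axes [ 0.1  0.6 12.9]
```

View pics/f.png

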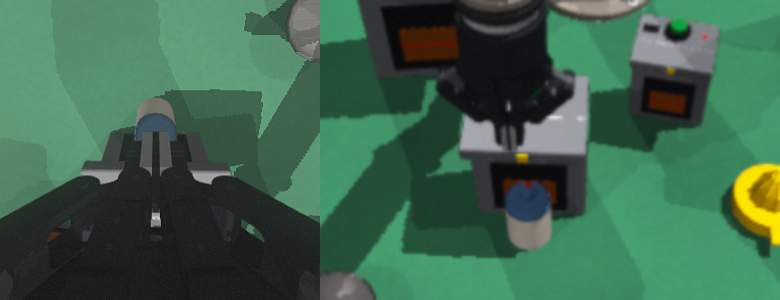

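The pictures show the jar upright at the window (528,215), with its red bar at (528,186) pointing into the window and the arm clear. Handing in.

```bash
python3 -c "
from station import bot
print(bot.finish_job())"
```

```text
the job is handed in; nothing more can be done
None
```

The job is handed in at about 22.6 s of the allowed 72 s: the jar stands upright against the middle of the scanner's window with its label facing it to within an estimated 2 degrees, the green key was pressed fully down and released, and the juicer, sieve and reamer were not touched.

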